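# Raise the hook stand, hang the fittings pail and shut the keeper

### The arm

A 6-joint arm with a two-finger parallel gripper is mounted at the origin on a cart in front of the work surface, level with it; the furniture and walls round the work are solid. World frame = base frame: x ahead of the robot, y to its left, z up, the work surface at z = 0. Lengths are in mm, angles in degrees, forces in N, time in s.
With the tool pointing down it reaches from about 300 to 850 mm from the base axis. Payload 4.2 kg.
Tool frame: the origin (TCP) lies midway between the tips of the shut fingers; the grasp point (between the pads) lies 19 mm behind it (env.grip_point_offset is the distance from the TCP to the grasp point, in mm); z points along the fingers, x is the direction in which the jaws open and shut, and the axes are right-handed (so a half turn about z gives the same grasp; the last joint's range is limited). The gripper opens to 91 mm and grips with 3 to 60 N. Pads are 32 mm wide; open, the fingers measure 118 mm over their backs; the gripper's body (76 mm by 178 mm) begins 60 mm behind the grasp point.
Start: joints at [74.026, 18.312, 89.639, -0, 72.044, -1.146], TCP at [147.156, 555.867, 213.976] pointing down, gripper open.
Joint ranges: [-177.97, 177.97], [-48.28, 115.42], [12.27, 149.76], [-77.06, 257.06], [2.81, 150.46], [-146.56, 146.56]. Speed limits (degrees/s): [147.25, 147.25, 180, 180, 180, 180].

### API

Orientations are given as [roll, pitch, yaw] about the fixed x, y, z axes, in that order (R = Rz(yaw) Ry(pitch) Rx(roll)).
In Python, from workcell import env gives the robot as it stands.
- The arm moves only by the shell command python3 -m pendant 'ROWS' [FORCE]. ROWS is JSON, a list of rows, each an object with "xyz": the shift along the tool's x, y, z in m, a list of three; "roll": the turn about the tool's z in degrees; "jaw": the closure, from 0 (fully open) to 1 (shut). A call has exactly 8 rows; each row is the pose to reach, as a shift and turn from the pose commanded when the call began, along the tool's axes at that moment; what a row does not reach only later rows make up. A row lasts 1/8 s, in which the tool goes at most 62.5 mm and 10.7 degrees, less where a joint would pass 70% of its speed; a pose out of reach is approached as far as the arm can. A call with a gripper value outside its range is refused whole. The fingers move at their own pace and stop on an object; FORCE is the grip in N (left out, the last holds). Time passes only in rows, so rows that repeat a pose let the fingers close, or fill a call up. It gives the time, the measured TCP pose, the force and the opening at its end, in the units of the state.
- env.state(): the state, without advancing time (a new reading comes with each control period).
- env.grab_frame(name): name is "side" or "top" or "wrist"; returns (picture, depth): 480x640x3 uint8, blue, green, red; 480x640 float32, mm along the optical axis (not along the pixel's ray), 0 where there is no reading.
- env.camera_params(name): a dict with "camera_matrix" (3x3 intrinsics, pixels), "cam_to_world" (4x4, takes a point from camera to world coordinates); the wrist camera has in their place "hand_eye" (4x4, takes a point from camera to tool coordinates, whose origin is the TCP and whose axes are the tool frame's). Camera axes: x right, y up, looking along -z (the intrinsics and any distortion apply to the point x, -y, -z); pixel columns grow to the right and rows downward; lengths in mm; the calibration is good to about 2 mm. A picture is of the moment at which its call begins: read the wrist's pose just before it. camera_params takes no time and is no camera call.
- env.job_done(): hands the job in, once; it reports no verdict.
The state is a dict: "time_s": time; "qpos": joint angles; "qvel": joint speeds; "effort": joint torques, N m; "ee_pos": TCP position; "ee_rot": TCP orientation; "force": force on the tool from outside, world axes, zero at the start; "torque": the same for the moment, N m; "gripper_width": finger opening in mm.
Only numpy, scipy, OpenCV 4.12 (cv2) and the standard library are available. Lean on these libraries where they do the work, as an engineer would, in place of code of your own. Each camera call takes 0.05 s, during which the arm holds its last target. There are 200 camera calls.

### The job

Pull the bench stand's hook up by its black cap until the spring button pops out through the upper hole of the sleeve, so that it locks. Then hang the pail of fittings by its handle on the two-pronged hook, clear of the board and upright all the way, let go of it, and flip the hook's keeper forward and down over the handle. Leave the spray can and the pliers where they are.

Things in the scene. Friction and masses are not known exactly. Their poses are not given: they have to be found in the camera images.
- hook_stand: Hook stand fixed to the 20 mm plywood work board on the bench: grey square sleeve (34 mm, 140 mm tall) on a 120 mm base plate; an inner tube slides in it and carries a black cap and a two-pronged hook. Origin: on the board under the hook's seat; x points level from the seat back to the post (its axis at x = 90 mm), so the hook opens toward -x; z up. The sleeve's front (-x) has holes 40 and 115 mm above the board.
- hook_seat (a point): Where the middle of the pail's handle axis rests when hung; rises with the tube; axes as the stand's. The two prongs (8 mm round bar along x) lie at y = +-38 mm, their tops 3.5 mm below this point; upturned tips at x = -24 mm reach 23 mm above it. Behind, they run to a 10 mm crossbar at x = +90 mm, y = +-69 mm, 6 mm below this point. Between the prongs it is free.
- cap_centre (a point): Centre of the black cap on the tube, the grip to raise it by: 30 mm (x) by 36 mm (y) by 40 mm tall; 90 mm behind and 22 mm above hook_seat; axes as the stand's. Take it from above with the fingers in front of and behind it (closing along x), as the keeper stands beside it at y = -62 mm.
- lift_tube (a joint): Height of the tube (m): 0 lowest, 0.0775 top stop. It starts unlocked between the holes and takes about 8 N to raise. The button enters the upper hole from about 0.072 up; lifting straight to the stop and letting go locks it, and it settles at about 0.072. Unlocked it stays put empty but sinks under the pail.
- button (a joint): Brass 10 mm spring button in the tube, facing the hook's side: 0 = popped out through a hole, 4 mm proud of the sleeve; about 0.008 (m) = held in behind the sleeve wall. It pops out by itself at the hole.
- keeper_ball (a point): Centre of the black 15 mm ball at the free end of the keeper, a straight 9 mm steel rod pivoted beside the hook at x = +52, y = -62, z = +13 mm from hook_seat (pivot axis along y); the ball is 75 mm from the pivot. Rises with the tube.
- keeper (a joint): Keeper angle (rad): 0 = open, leaning back toward +x by 0.30 past upright; 0.30 = upright; 1.87 = closed, lying level forward (-x) over the handle's bar. Moves by its weight: pushed forward past upright it falls shut by itself in about a second, before that it falls back open. Starts open; must be open while the pail is hung.
- pail: Open steel pail with fittings in it, 90 (x) by 150 (y) by 85 mm tall, 0.25 to 0.5 kg. Origin: centre of its underside; y along its handle, z up; it may hang either way round. The handle is a rigid upright bail of 7 mm wire: level bar 150 mm above the underside, straight over y = +-72 mm, legs at y = +-80 mm. The prongs must pass through the 61 mm opening between rim and bar.
- pail_grip (a point): Middle of the handle: centre of its wooden grip barrel (20 mm diameter, 44 mm long along y), 150 mm above the pail's underside. Axes as the pail's. Pinch it from above across y; the hook's prongs then pass on either side of the barrel, under the wire.
- spray_can: Bystander: upright aerosol can, 66 mm diameter, 189 mm tall. Origin: centre of its underside.
- pliers: Bystander: combination pliers lying flat, 62 by 194 mm (along their own y), 14 mm tall. Origin: centre of the underside.

How it is judged:
By the outcome, as a careful person would: the job done as asked, in the order asked, and still so for the second after the job is handed in, with the robot touching nothing.
It also fails if it takes over 64 s, if anything falls off the work surface, if the arm or the gripper's body presses on something with over 40 N, if the wrist force passes 120 N, or if a joint passes its speed limit or range.

## Working session

There is one attempt and no reset: what is moved stays moved. The work goes in short steps, Python scripts to look and compute and a shell command to move; the robot and the scene stay as the last step left them, time stands still between calls to the robot, and variables do not carry over. Pictures are saved under pics/ and viewed, about 8 in all and at most 12, crops included, and the job is handed in when it is done.

```bash
ls; mkdir -p pics; python3 - <<'E'
from workcell import env
import cv2,numpy as np
s=env.state();print({k:np.round(v,3).tolist() for k,v in s.items()})
for n in("side","top"):
    p,d=env.grab_frame(n);cv2.imwrite(f"pics/{n}0.png",p);np.save(f"pics/{n}0.npy",d)
    c=env.camera_params(n);print(n,{k:np.round(v,3).tolist() for k,v in c.items()},(d>0).mean())
print({k:np.round(v,3).tolist() for k,v in env.camera_params("wrist").items()},env.grip_point_offset)
E
```

```text
pics
{'time_s': 0.0, 'qpos': [74.026, 18.35, 89.707, -0.001, 72.044, -1.145], 'qvel': [0.072, -0.081, 0.04, 0.016, 0.013, -0.005], 'effort': [0.003, -41.245, -23.198, 0.073, 0.046, -0.0], 'ee_pos': [147.014, 555.362, 213.138], 'ee_rot': [-179.999, 0.1, 75.171], 'force': [0.038, 0.588, 0.074], 'torque': [0.033, 0.003, 0.017], 'gripper_width': 90.992}
side {'camera_matrix': [[511.944, 0.0, 326.325], [0.0, 511.944, 238.749], [0.0, 0.0, 1.0]], 'cam_to_world': [[0.82, 0.272, -0.503, 57.315], [-0.571, 0.425, -0.702, -791.532], [0.023, 0.863, 0.504, 717.949], [0.0, 0.0, 0.0, 1.0]]} 0.974267578125
top {'camera_matrix': [[505.145, 0.0, 316.863], [0.0, 505.145, 238.349], [0.0, 0.0, 1.0]], 'cam_to_world': [[0.141, 0.968, -0.208, 384.688], [-0.99, 0.137, -0.033, -51.183], [-0.004, 0.211, 0.978, 1226.471], [0.0, 0.0, 0.0, 1.0]]} 0.9960091145833333
{'camera_matrix': [[351.869, 0.0, 317.221], [0.0, 351.869, 240.314], [0.0, 0.0, 1.0]], 'hand_eye': [[1.0, 0.0, 0.0, 0.872], [0.0, -0.96, -0.282, -78.79], [0.0, 0.282, -0.96, -170.964], [0.0, 0.0, 0.0, 1.0]]} 18.8
```

View pics/side0.png

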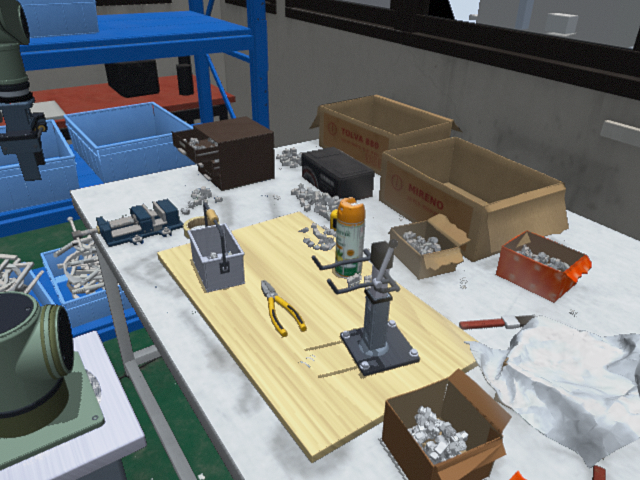

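View pics/top0.png

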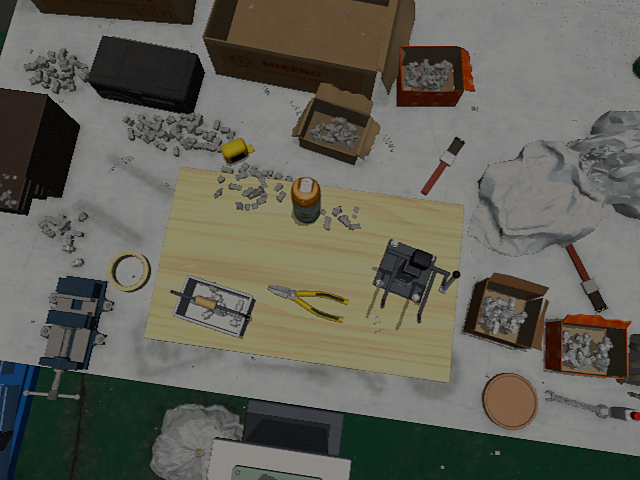

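The side view shows the pail at about (215,255), the stand at (378,310), the can at (350,237) and the pliers at (283,308). In the top view the pail is at (213,305) with its barrel at (205,302), the stand cap is at (420,260), the keeper ball at (455,274), and the prongs point down the image. Next I'll measure with the depth.

```bash
cat > h.py <<'E'
from workcell import env
import cv2,numpy as np
from scipy.spatial.transform import Rotation as R
def cloud(n,d,T=None):
    c=env.camera_params(n);K=c["camera_matrix"];v,u=np.mgrid[0:480,0:640]
    P=np.stack([(u-K[0,2])/K[0,0]*d,-(v-K[1,2])/K[1,1]*d,-d],-1)
    if n=="wrist":
        T=T@c["hand_eye"]
    else: T=c["cam_to_world"]
    return P@T[:3,:3].T+T[:3,3]
def tool(s=None):
    s=s or env.state();T=np.eye(4);T[:3,:3]=R.from_euler('xyz',s["ee_rot"],degrees=True).as_matrix();T[:3,3]=s["ee_pos"];return T
def up(p,u0,v0,w,h,k):
    q=cv2.resize(p[v0:v0+h,u0:u0+w],None,fx=k,fy=k,interpolation=cv2.INTER_CUBIC)
    for i in range(0,w,20): cv2.putText(q,str(u0+i),(i*k,10),0,.35,(0,0,255));cv2.line(q,(i*k,12),(i*k,18),(0,0,255))
    for i in range(0,h,20): cv2.putText(q,str(v0+i),(0,i*k+4),0,.35,(0,0,255))
    return q
def toT(T,p): return (np.asarray(p)-T[:3,3])@T[:3,:3]
E
python3 - <<'E'
from h import *
t=cv2.imread("pics/top0.png");s=cv2.imread("pics/side0.png")
a=up(t,355,225,120,120,3);b=up(t,155,255,120,120,3)
c=up(s,300,220,130,160,3)[:480,:390]
im=np.zeros((600,790,3),np.uint8)
im[:300,:360]=a[:300];im[300:,:360]=b[:300];im[:480,380:770]=c
cv2.imwrite("pics/crop0.png",im)
d=np.load("pics/top0.npy");P=cloud("top",d)
# pail barrel by colour
hsv=cv2.cvtColor(t,cv2.COLOR_BGR2HSV);m=np.zeros((480,640),bool);m[270:345,165:262]=1
wood=m&(hsv[...,1]>90)&(P[...,2]>140)
print("wood",wood.sum(),P[wood].mean(0).round(1),P[wood][:,2].max().round(1))
pm=m&(P[...,2]>95); r=cv2.minAreaRect(P[pm&(P[...,2]<125)][:,:2].astype(np.float32));print("rim",r)
w=m&(P[...,2]>150);q=P[w];print("bar",len(q),q.mean(0),np.percentile(q[:,2],[5,50,95]),cv2.minAreaRect(q[:,:2].astype(np.float32)))
m[:]=0;m[225:345,360:475]=1
hh=P[m][:,2];print(np.histogram(hh,bins=np.arange(0,320,10)))
bd=np.zeros((480,640),bool);bd[350:365,300:360]=1;print("board",np.median(P[bd],0))
for v,u in[(257,423),(260,418),(268,420),(274,455),(310,376),(316,389),(321,418)]:print(u,v,P[v,u].round(1))
E
```

```text
wood 201 [440.7 189.4 197.3] 1226.5
rim ((441.11456298828125, 193.31887817382812), (161.69215393066406, 96.00213623046875), 80.31034851074219)
bar 434 [435.97490174 170.38225575 265.69540709] [ 166.00953047  174.15758688 1226.47086865] ((425.8244934082031, 112.14006805419922), (336.26446533203125, 19.829883575439453), 79.2376937866211)
(array([ 452, 6355, 2846,  934,   77,   45,   35,   58,   86,   39,   15,
         21,   19,    5,    3,  113,   36,   16,   12,   13,   24,  633,
         43,   88,   55,  240,   78,   14,   12,   10,   48]), array([  0,  10,  20,  30,  40,  50,  60,  70,  80,  90, 100, 110, 120,
       130, 140, 150, 160, 170, 180, 190, 200, 210, 220, 230, 240, 250,
       260, 270, 280, 290, 300, 310]))
board [366.39257732 -79.12652786  18.69995263]
423 257 [ 583.  -227.5  259.3]
418 260 [ 575.7 -218.5  259.5]
420 268 [ 564.9 -228.1  236.1]
455 274 [ 549.3 -279.1  310.2]
376 310 [ 489.2 -173.2   22.1]
389 316 [ 479.8 -205.5   19.5]
418 321 [ 460.6 -233.3  242.4]
```

View pics/crop0.png

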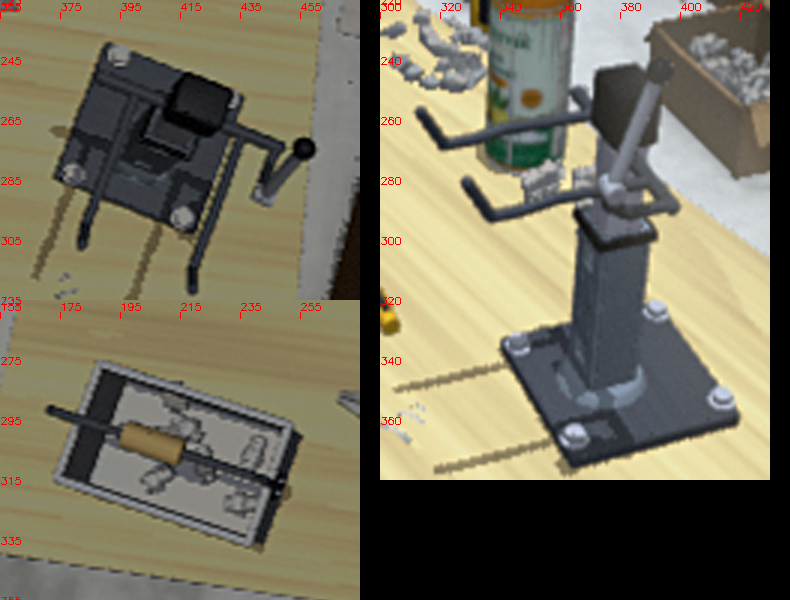

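The crop shows the cap at (423,258), the prong tips at (382,305) and (419,320), the keeper ball at (456,274) and the barrel at (205,303). Now I'll fit the geometry.

```bash
python3 - <<'E'
from h import *
for n in("top","side"):
    d=np.load(f"pics/{n}0.npy");P=cloud(n,d)
    x,y,z=P[...,0],P[...,1],P[...,2]
    ok=(d>0)&(x>420)&(x<680)&(y>-330)&(y<-130)
    def st(nm,m):
        q=P[m&ok]; 
        if len(q)<8: print(n,nm,len(q));return
        print(n,nm,len(q),q.mean(0).round(1),cv2.minAreaRect(q[:,:2].astype(np.float32)))
    st("captop",(z>254)&(z<264)&(y>-250)&(x>545)); st("ball",(z>295)&(z<330))
    st("tips",(z>228)&(z<246)&(x<500)); 
    q=P[ok&(z>205)&(z<222)&(x<560)]
    st("base",(z>24)&(z<36))
    for k in(0,1):
        ti=P[ok&(z>228)&(z<246)&(x<500)&((y>-215) if k==0 else (y<-215))]
        print(" tip",k,len(ti),ti.mean(0).round(1) if len(ti) else '')
        b=q[(q[:,1]>-215) if k==0 else (q[:,1]<-215)]
        if len(b)>10:
            c=b.mean(0);v=np.linalg.svd(b-c)[2][0];print(" prong",k,len(b),c.round(1),v.round(3),np.degrees(np.arctan2(v[1],v[0])).round(2))
    okp=(d>0)&(x>360)&(x<530)&(y>90)&(y<290)
    b=P[okp&(z>158)&(z<190)];c=b.mean(0);v=np.linalg.svd(b-c)[2][0];print(n,"pailbar",len(b),c.round(1),(b[:,1].min()+b[:,1].max())/2,np.degrees(np.arctan2(v[1],v[0])).round(2))
    r=P[okp&(z>98)&(z<112)];print(n,"rim",len(r),cv2.minAreaRect(r[:,:2].astype(np.float32)))
    p=cv2.imread(f"pics/{n}0.png");hsv=cv2.cvtColor(p,cv2.COLOR_BGR2HSV)
    w=P[okp&(z>150)&(z<195)&(hsv[...,1]>90)];print(n,"wood",len(w),w.mean(0).round(1), w.min(0).round(),w.max(0).round())
E
```

```text
top captop 274 [ 580.1 -225.5  258.8] ((580.5968017578125, -225.77923583984375), (35.52013397216797, 30.063671112060547), 74.38842010498047)
top ball 56 [ 549.5 -281.1  306.3] ((549.7675170898438, -281.1407165527344), (13.383502006530762, 12.972352981567383), 4.911383152008057)
top tips 42 [ 471.9 -197.9  237.1] ((472.0723876953125, -198.23333740234375), (83.09314727783203, 10.937093734741211), 75.89237213134766)
top base 1416 [ 579.8 -221.5   30.2] ((549.9473876953125, -230.73275756835938), (196.54270935058594, 257.4123229980469), 89.90811920166016)
 tip 0 21 [ 481.  -161.1  236.9]
 prong 0 139 [ 525.6 -172.4  215.2] [-0.968  0.245 -0.044] 165.79
 tip 1 21 [ 462.8 -234.7  237.2]
 prong 1 224 [ 522.2 -254.4  215. ] [-0.902  0.433 -0.006] 154.36
top pailbar 395 [440.9 191.8 173.6] 195.19740231512623 -99.75
top rim 594 ((441.11456298828125, 193.31887817382812), (161.69215393066406, 96.00213623046875), 80.31034851074219)
top wood 196 [441.9 194.7 176.6] [430. 119. 165.] [456. 273. 184.]
side captop 196 [ 576.8 -228.3  260.2] ((581.2108764648438, -227.0941925048828), (37.801937103271484,
[... 192 characters left out ...]
72.3 -204.3  235.6] ((473.1617126464844, -202.1135711669922), (82.5970230102539, 13.620262145996094), 75.80220794677734)
side base 1957 [ 581.9 -244.2   32. ] ((552.7453002929688, -227.5482635498047), (248.6524658203125, 201.7250518798828), 4.256817817687988)
 tip 0 37 [ 482.1 -165.1  235.8]
 prong 0 177 [ 523.8 -175.6  216.1] [-0.971  0.236 -0.03 ] 166.32
 tip 1 42 [ 463.6 -238.7  235.4]
 prong 1 288 [ 517.8 -259.2  216.3] [-0.875  0.484 -0.011] 151.08
side pailbar 212 [439.1 179.6 174.1] 190.982394608883 -99.08
side rim 499 ((442.6379699707031, 193.19558715820312), (167.31954956054688, 96.19268798828125), 80.37403106689453)
side wood 94 [438.4 187.2 176.8] [430. 168. 165.] [449. 214. 184.]
```

```bash
cat > go.py <<'E'
import sys
from h import *
# usage: go.py x y z yaw -> tool-axis shift (m) and roll
x,y,z,yaw=map(float,sys.argv[1:5]);T=tool();s=env.state()
d=toT(T,[x,y,z])/1000;print("t",round(s["time_s"],2),"shift",d.round(4),"roll",round((s["ee_rot"][2]-yaw+180)%360-180,2),"rot",np.round(s["ee_rot"],2),"F",np.round(s["force"],1),"w",round(s["gripper_width"],1),"pos",np.round(s["ee_pos"],1),"q6",np.round(s["qpos"],0))
E
python3 -m pendant '[{"xyz":[0,0,-0.06],"roll":0,"jaw":0},{"xyz":[-0.02,0.02,-0.11],"roll":10,"jaw":0},{"xyz":[-0.06,0.06,-0.14],"roll":20,"jaw":0},{"xyz":[-0.10,0.10,-0.14],"roll":30,"jaw":0},{"xyz":[-0.14,0.14,-0.14],"roll":40,"jaw":0},{"xyz":[-0.18,0.18,-0.14],"roll":50,"jaw":0},{"xyz":[-0.22,0.22,-0.14],"roll":60,"jaw":0},{"xyz":[-0.26,0.26,-0.14],"roll":70,"jaw":0}]' 50; python3 go.py 580.5 -226.5 345 -14.3
```

```text
time_s: 1.1
ee_pos: [332.4, 236.3, 353.7]
ee_rot: [180.0, -0.0, 4.9]
force: [1.1, 0.4, 0.9]
gripper_width: 91.4
t 1.1 shift [0.208  0.4821 0.0087] roll 19.17 rot [180.    -0.     4.87] F [1.1 0.4 0.9] w 91.4 pos [332.4 236.3 353.7] q6 [34. -1. 93. -0. 88. 29.]
```

```bash
python3 -m pendant '[{"xyz":[0.02,0.05,0],"roll":4,"jaw":0},{"xyz":[0.043,0.1,0],"roll":8,"jaw":0},{"xyz":[0.065,0.15,0],"roll":12,"jaw":0},{"xyz":[0.09,0.205,0],"roll":16,"jaw":0},{"xyz":[0.112,0.26,0],"roll":19.2,"jaw":0},{"xyz":[0.134,0.31,0],"roll":19.2,"jaw":0},{"xyz":[0.156,0.36,0],"roll":19.2,"jaw":0},{"xyz":[0.178,0.41,0],"roll":19.2,"jaw":0}]'; python3 - <<'E'
from h import *
s=env.state();T=tool(s);p,d=env.grab_frame("wrist");cv2.imwrite("pics/w1.png",p);np.save("pics/w1.npy",d)
P=cloud("wrist",d,T);x,y,z=P[...,0],P[...,1],P[...,2]
ok=(d>0)&(x>420)&(x<680)&(y>-330)&(y<-130)
print(s["time_s"],s["ee_rot"])
for nm,m in(("cap",(z>254)&(z<265)&(y>-250)&(x>545)),("ball",(z>295)&(z<330)),("tips",(z>228)&(z<246)&(x<500))):
    q=P[m&ok]; print(nm,len(q))
    if len(q)>8: print(q.mean(0).round(1),np.percentile(q[:,2],[5,95]),cv2.minAreaRect(q[:,:2].astype(np.float32)))
E
python3 go.py 580.5 -226.5 345 -14.3
```

```text
time_s: 2.1
ee_pos: [546.7, -156.0, 353.5]
ee_rot: [-180.0, 0.0, -14.0]
force: [-0.0, 0.8, 0.6]
gripper_width: 91.3
2.1 [-1.79973840e+02  4.25855836e-02 -1.40487909e+01]
cap 1309
[ 583.9 -222.5  260.5] [256.65675788 262.13250138] ((584.2807006835938, -224.6643524169922), (32.840999603271484, 30.189695358276367), 75.80765533447266)
ball 0
tips 154
[ 486.3 -161.9  236.2] [228.28357157 241.73207855] ((486.3912048339844, -162.66387939453125), (7.910416126251221, 13.719785690307617), 76.61861419677734)
t 2.15 shift [0.046  0.0549 0.0071] roll 0.02 rot [ 1.7973e+02 -8.0000e-02 -1.4280e+01] F [ 2.4 -4.5 -1.2] w 91.4 pos [ 549.5 -162.   351.8] q6 [-17.  15.  75.  -0.  90.  -3.]
```

View pics/w1.png

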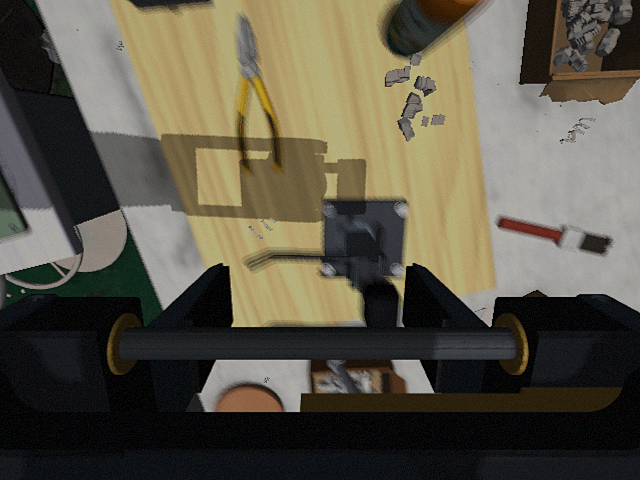

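The wrist view is blurred because the arm was still moving. It shows the cap between the fingers at about (380,300) and one prong at (260,262). I'll settle over the cap before descending.

```bash
python3 -m pendant '[{"xyz":[0.024,0.03,0],"roll":0,"jaw":0},{"xyz":[0.046,0.058,0],"roll":0,"jaw":0},{"xyz":[0.046,0.058,0],"roll":0,"jaw":0},{"xyz":[0.046,0.058,0.02],"roll":0,"jaw":0},{"xyz":[0.046,0.058,0.04],"roll":0,"jaw":0},{"xyz":[0.046,0.058,0.05],"roll":0,"jaw":0},{"xyz":[0.046,0.058,0.05],"roll":0,"jaw":0},{"xyz":[0.046,0.058,0.05],"roll":0,"jaw":0}]';python3 go.py 581 -226.5 222 -14.3
```

```text
time_s: 3.15
ee_pos: [577.0, -221.6, 304.9]
ee_rot: [180.0, -0.1, -14.0]
force: [0.4, -0.3, -1.0]
gripper_width: 91.0
t 3.15 shift [0.0049 0.0038 0.0829] roll 0.29 rot [ 1.800e+02 -9.000e-02 -1.401e+01] F [ 0.4 -0.3 -1. ] w 91.0 pos [ 577.  -221.6  304.9] q6 [-22.  20.  74.   0.  86.  -8.]
```

```bash
python3 -m pendant '[{"xyz":[0.005,0.004,0.02],"roll":0.3,"jaw":0},{"xyz":[0.005,0.004,0.05],"roll":0.3,"jaw":0},{"xyz":[0.005,0.004,0.075],"roll":0.3,"jaw":0},{"xyz":[0.005,0.004,0.083],"roll":0.3,"jaw":0},{"xyz":[0.005,0.004,0.083],"roll":0.3,"jaw":0.3},{"xyz":[0.005,0.004,0.083],"roll":0.3,"jaw":0.6},{"xyz":[0.005,0.004,0.083],"roll":0.3,"jaw":1},{"xyz":[0.005,0.004,0.083],"roll":0.3,"jaw":1}]' 50;python3 go.py 581 -226.5 222 -14.3
```

```text
time_s: 4.15
ee_pos: [580.9, -226.9, 221.5]
ee_rot: [180.0, -0.1, -14.3]
force: [-0.0, -0.5, -0.4]
gripper_width: 53.9
t 4.15 shift [ 0.     -0.0004 -0.0005] roll -0.03 rot [ 1.800e+02 -6.000e-02 -1.433e+01] F [-0.  -0.5 -0.4] w 53.9 pos [ 580.9 -226.9  221.5] q6 [-22.  22.  82.   0.  75.  -8.]
```

```bash
python3 -m pendant '[{"xyz":[0,0,0],"roll":0,"jaw":1},{"xyz":[0,0,0],"roll":0,"jaw":1},{"xyz":[0,0,0],"roll":0,"jaw":1},{"xyz":[0,0,0],"roll":0,"jaw":1},{"xyz":[0,0,0],"roll":0,"jaw":1},{"xyz":[0,0,-0.005],"roll":0,"jaw":1},{"xyz":[0,0,-0.01],"roll":0,"jaw":1},{"xyz":[0,0,-0.015],"roll":0,"jaw":1}]' 50;python3 go.py 581 -226.5 222 -14.3
```

```text
time_s: 5.15
ee_pos: [582.5, -227.3, 234.1]
ee_rot: [180.0, -0.1, -14.2]
force: [7.6, -2.4, -8.5]
gripper_width: 29.8
t 5.15 shift [-0.0016 -0.0004  0.0121] roll 0.05 rot [ 1.800e+02 -1.200e-01 -1.425e+01] F [ 7.6 -2.4 -8.5] w 29.8 pos [ 582.5 -227.3  234.1] q6 [-22.  22.  81.   0.  77.  -8.]
```

```bash
python3 -m pendant '[{"xyz":[0.002,0,-0.005],"roll":0,"jaw":1},{"xyz":[0.002,0,-0.01],"roll":0,"jaw":1},{"xyz":[0.002,0,-0.015],"roll":0,"jaw":1},{"xyz":[0.002,0,-0.02],"roll":0,"jaw":1},{"xyz":[0.002,0,-0.025],"roll":0,"jaw":1},{"xyz":[0.002,0,-0.03],"roll":0,"jaw":1},{"xyz":[0.002,0,-0.03],"roll":0,"jaw":1},{"xyz":[0.002,0,-0.03],"roll":0,"jaw":1}]' 50;python3 go.py 581 -226.5 222 -14.3
```

```text
time_s: 6.15
ee_pos: [582.3, -227.2, 259.7]
ee_rot: [-179.9, 0.4, -14.4]
force: [4.6, -1.6, -32.6]
gripper_width: 29.8
t 6.15 shift [-0.0012 -0.0003  0.0377] roll -0.05 rot [-179.93    0.38  -14.35] F [  4.6  -1.6 -32.6] w 29.8 pos [ 582.3 -227.2  259.7] q6 [-22.  22.  78.   0.  81.  -8.]
```

```bash
python3 -m pendant '[{"xyz":[0,0,0.004],"roll":0,"jaw":1},{"xyz":[0,0,0.006],"roll":0,"jaw":0.5},{"xyz":[0,0,0.006],"roll":0,"jaw":0},{"xyz":[0,0,0.006],"roll":0,"jaw":0},{"xyz":[0,0,0.006],"roll":0,"jaw":0},{"xyz":[0,0,0.006],"roll":0,"jaw":0},{"xyz":[0,0,0.0],"roll":0,"jaw":0},{"xyz":[0,0,-0.03],"roll":0,"jaw":0}]' 50;python3 go.py 581 -226.5 222 -14.3
python3 -m pendant '[{"xyz":[0,0,-0.05],"roll":0,"jaw":0},{"xyz":[0,0,-0.1],"roll":0,"jaw":0},{"xyz":[0,-0.05,-0.1],"roll":0,"jaw":0},{"xyz":[0,-0.1,-0.1],"roll":0,"jaw":0},{"xyz":[-0.01,-0.15,-0.1],"roll":0,"jaw":0},{"xyz":[-0.03,-0.20,-0.1],"roll":0,"jaw":0},{"xyz":[-0.05,-0.25,-0.1],"roll":0,"jaw":0},{"xyz":[-0.07,-0.3,-0.1],"roll":0,"jaw":0}]'
cat > m.py <<'E'
from h import *
import sys
tag=sys.argv[1]
for n in("top","side"):
    p,d=env.grab_frame(n);cv2.imwrite(f"pics/{n}{tag}.png",p);np.save(f"pics/{n}{tag}.npy",d);P=cloud(n,d)
    x,y,z=P[...,0],P[...,1],P[...,2];ok=(d>0)&(x>420)&(x<680)&(y>-330)&(y<-130)
    for nm,m in(("captop",(z>288)&(z<302)&(y>-250)&(x>545)),("ball",(z>330)&(z<360)),("tip0",(z>262)&(z<284)&(x<500)&(y>-200)),("tip1",(z>262)&(z<284)&(x<500)&(y<-200)),("prong",(z>240)&(z<258)&(x<560))):
        q=P[m&ok]
        if len(q)>8: print(n,nm,len(q),q.mean(0).round(1),np.percentile(q[:,2],[5,50,95]).round(1),cv2.minAreaRect(q[:,:2].astype(np.float32)))
E
python3 m.py 2; python3 - <<'E'
from h import *
p=cv2.imread("pics/side2.png");im=up(p,300,200,130,150,4);cv2.imwrite("pics/side2c.png",im)
E
python3 go.py 441.5 192.5 200 -9.7
```

```text
time_s: 7.15
ee_pos: [581.7, -227.0, 294.6]
ee_rot: [-180.0, 0.3, -14.3]
force: [0.8, -0.6, 0.7]
gripper_width: 91.1
t 7.15 shift [-0.0005 -0.0002  0.0726] roll -0.03 rot [-179.96    0.27  -14.33] F [ 0.8 -0.6  0.7] w 91.1 pos [ 581.7 -227.   294.6] q6 [-22.  21.  74.   0.  85.  -8.]
time_s: 8.15
ee_pos: [588.6, 82.3, 396.4]
ee_rot: [-180.0, -0.0, -14.3]
force: [1.2, 0.9, -0.3]
gripper_width: 91.2
top captop 314 [ 579.7 -224.9  296.9] [292.4 297.2 300.1] ((580.680419921875, -225.76510620117188), (36.277252197265625, 30.387216567993164), 77.23223114013672)
top ball 66 [ 549.2 -280.9  343.9] [332.2 344.8 349.6] ((550.0612182617188, -281.3525390625), (14.28410816192627, 12.681472778320312), 9.05078411102295)
top tip0 29 [ 482.6 -161.6  273.7] [262.9 275.9 279.8] ((483.7612609863281, -161.30238342285156), (7.4955058097839355, 15.546112060546875), 86.45690155029297)
top tip1 29 [ 464.3 -235.4  273.2] [263.1 275.  280.4] ((465.17584228515625, -235.49969482421875), (6.577385902404785, 15.7567777633667), 79.64752197265625)
top prong 379 [ 524.3 -222.7  253.3] [249.8 253.3 256.9] ((525.644165
[... 362 characters left out ...]
9836426, 13.170713424682617), 31.512819290161133)
side tip0 51 [ 483.4 -165.4  271.6] [263.4 271.5 279.9] ((484.24810791015625, -165.53863525390625), (7.076523303985596, 14.352327346801758), 59.95193099975586)
side tip1 57 [ 464.7 -239.1  272. ] [262.9 272.1 279.6] ((465.0098571777344, -239.09490966796875), (7.581543922424316, 15.501254081726074), 63.247074127197266)
side prong 420 [ 519.1 -226.6  254.1] [250.1 254.5 257.5] ((522.706298828125, -226.72103881835938), (109.88738250732422, 97.98936462402344), 78.12968444824219)
t 8.25 shift [-0.168  -0.068   0.1968] roll -4.27 rot [-1.7986e+02  3.0000e-02 -1.3970e+01] F [ 0.4 -0.7 -0.1] w 91.3 pos [588.1  85.5 396.5] q6 [ 7. 17. 65.  0. 97. 21.]
```

View pics/side2c.png

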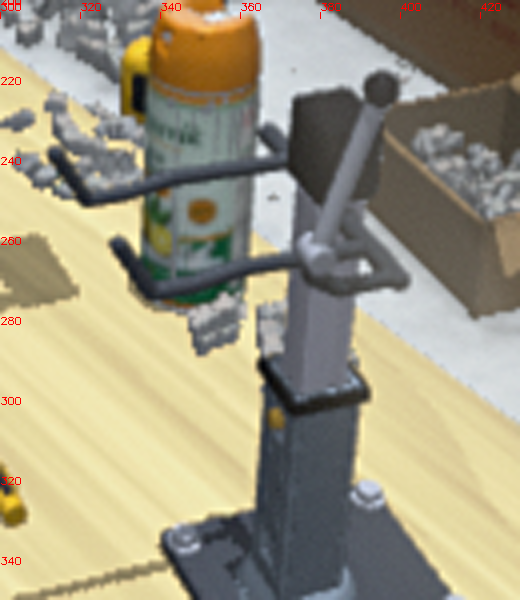

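The side crop shows the brass button popped out at (368,304) in the upper hole, so the tube is locked. It rose about 38 mm. Next is the pail.

```bash
python3 -m pendant '[{"xyz":[-0.05,-0.02,0.02],"roll":-1,"jaw":0},{"xyz":[-0.1,-0.04,0.04],"roll":-2,"jaw":0},{"xyz":[-0.15,-0.06,0.06],"roll":-3,"jaw":0},{"xyz":[-0.168,-0.07,0.08],"roll":-4.3,"jaw":0},{"xyz":[-0.168,-0.07,0.1],"roll":-4.3,"jaw":0},{"xyz":[-0.168,-0.07,0.1],"roll":-4.3,"jaw":0},{"xyz":[-0.168,-0.07,0.1],"roll":-4.3,"jaw":0},{"xyz":[-0.168,-0.07,0.1],"roll":-4.3,"jaw":0}]'
python3 - <<'E'
from h import *
s=env.state();T=tool(s);p,d=env.grab_frame("wrist");cv2.imwrite("pics/w3.png",p)
P=cloud("wrist",d,T);x,y,z=P[...,0],P[...,1],P[...,2];hsv=cv2.cvtColor(p,cv2.COLOR_BGR2HSV)
ok=(d>0)&(x>360)&(x<530)&(y>90)&(y<290)
w=P[ok&(z>158)&(z<195)];print("bar",len(w),w.mean(0),cv2.minAreaRect(w[:,:2].astype(np.float32)))
w=P[ok&(z>155)&(z<195)&(hsv[...,1]>90)];print("wood",len(w),w.mean(0),np.percentile(w[:,2],[50,99]),cv2.minAreaRect(w[:,:2].astype(np.float32)))
r=P[ok&(z>98)&(z<112)];print("rim",len(r),cv2.minAreaRect(r[:,:2].astype(np.float32)))
for n in("top","side"):
    p=cv2.imread(f"pics/{n}0.png");P=cloud(n,np.load(f"pics/{n}0.npy"));hsv=cv2.cvtColor(p,cv2.COLOR_BGR2HSV)
    x,y,z=P[...,0],P[...,1],P[...,2];ok=(x>360)&(x<530)&(y>150)&(y<240)
    w=P[ok&(z>172)&(z<195)&(hsv[...,1]>90)];print(n,"wood",len(w),w.mean(0),cv2.minAreaRect(w[:,:2].astype(np.float32)))
E
python3 go.py 441.5 193 151.5 -9.7
```

```text
time_s: 9.25
ee_pos: [444.4, 189.9, 296.9]
ee_rot: [-179.9, -0.1, -10.1]
force: [0.6, -1.0, -0.0]
gripper_width: 91.4
bar 2180 [445.53901044 200.27321664 175.22178775] ((444.5028381347656, 195.44189453125), (165.0159149169922, 19.48369026184082), 80.29222106933594)
wood 1165 [444.36616626 195.16294934 177.58272676] [178.50897348 181.4032976 ] ((444.2093200683594, 195.5081787109375), (164.9973907470703, 18.43649673461914), 79.80675506591797)
rim 2738 ((444.6809387207031, 194.77386474609375), (155.83343505859375, 96.04768371582031), 80.32886505126953)
top wood 176 [441.76761707 194.76220661 177.3711082 ] ((441.9396667480469, 194.9736785888672), (43.602237701416016, 18.72350311279297), 80.05508422851562)
side wood 79 [439.12559965 188.61073452 178.24838082] ((439.7730712890625, 191.66546630859375), (45.342979431152344, 15.020687103271484), 83.33782958984375)
t 9.3 shift [-0.0034 -0.0024  0.1453] roll -0.37 rot [-1.7995e+02 -8.0000e-02 -1.0070e+01] F [ 0.2  0.4 -0.2] w 91.4 pos [444.2 189.9 296.8] q6 [22.  7. 92.  0. 80. 32.]
```

```bash
python3 -m pendant '[{"xyz":[-0.0015,-0.0045,0.04],"roll":-0.4,"jaw":0},{"xyz":[-0.0015,-0.0045,0.08],"roll":-0.4,"jaw":0},{"xyz":[-0.0015,-0.0045,0.115],"roll":-0.4,"jaw":0},{"xyz":[-0.0015,-0.0045,0.135],"roll":-0.4,"jaw":0.2},{"xyz":[-0.0015,-0.0045,0.145],"roll":-0.4,"jaw":0.5},{"xyz":[-0.0015,-0.0045,0.145],"roll":-0.4,"jaw":1},{"xyz":[-0.0015,-0.0045,0.145],"roll":-0.4,"jaw":1},{"xyz":[-0.0015,-0.0045,0.145],"roll":-0.4,"jaw":1}]' 45
python3 -m pendant '[{"xyz":[0,0,0],"roll":0,"jaw":1},{"xyz":[0,0,0],"roll":0,"jaw":1},{"xyz":[0,0,0],"roll":0,"jaw":1},{"xyz":[0,0,0],"roll":0,"jaw":1},{"xyz":[0,0,0],"roll":0,"jaw":1},{"xyz":[0,0,0],"roll":0,"jaw":1},{"xyz":[0,0,0],"roll":0,"jaw":1},{"xyz":[0,0,0],"roll":0,"jaw":1}]' 45
python3 go.py 443 194.5 151.5 -9.7
```

```text
time_s: 10.3
ee_pos: [443.4, 195.0, 151.9]
ee_rot: [-179.9, -0.1, -9.6]
force: [0.4, 0.4, 0.1]
gripper_width: 44.2
time_s: 11.3
ee_pos: [443.1, 194.8, 151.1]
ee_rot: [-180.0, -0.0, -9.6]
force: [1.3, -0.1, 1.4]
gripper_width: 19.2
t 11.3 shift [-0.0001  0.0003 -0.0004] roll 0.07 rot [-1.7999e+02 -3.0000e-02 -9.6300e+00] F [ 1.3 -0.1  1.4] w 19.2 pos [443.1 194.8 151.1] q6 [ 22.  13. 107.  -0.  60.  32.]
```

```bash
python3 -m pendant '[{"xyz":[0,0,-0.01],"roll":0,"jaw":1},{"xyz":[0,0,-0.025],"roll":0,"jaw":1},{"xyz":[0,0,-0.045],"roll":0,"jaw":1},{"xyz":[0,0,-0.065],"roll":0,"jaw":1},{"xyz":[0,0,-0.085],"roll":0,"jaw":1},{"xyz":[0,0,-0.105],"roll":0,"jaw":1},{"xyz":[0,0,-0.115],"roll":0,"jaw":1},{"xyz":[0,0,-0.12],"roll":0,"jaw":1}]' 45
python3 go.py 368.5 -173.3 271 -14.1
```

```text
time_s: 12.3
ee_pos: [442.7, 194.8, 271.4]
ee_rot: [-180.0, -0.0, -9.6]
force: [-0.5, -0.5, -4.6]
gripper_width: 19.1
t 12.3 shift [-1.160e-02  3.753e-01  3.000e-04] roll 4.47 rot [-179.99   -0.     -9.63] F [-0.5 -0.5 -4.6] w 19.1 pos [442.7 194.8 271.4] q6 [22.  8. 95.  0. 77. 32.]
```

Lifted, with about 4.6 N of weight. I'll carry it to a point in front of the hook.

```bash
python3 -m pendant '[{"xyz":[0,0.008,0],"roll":0,"jaw":1},{"xyz":[-0.001,0.023,0],"roll":0.5,"jaw":1},{"xyz":[-0.002,0.045,0],"roll":1,"jaw":1},{"xyz":[-0.003,0.07,0],"roll":1.5,"jaw":1},{"xyz":[-0.004,0.1,0],"roll":2,"jaw":1},{"xyz":[-0.005,0.13,0],"roll":2.5,"jaw":1},{"xyz":[-0.006,0.16,0],"roll":3,"jaw":1},{"xyz":[-0.007,0.19,0],"roll":3.5,"jaw":1}]' 45
python3 go.py 368.5 -173.3 271 -14.1
```

```text
time_s: 13.3
ee_pos: [402.9, 6.9, 270.4]
ee_rot: [180.0, 0.1, -13.2]
force: [-0.0, -0.6, -4.2]
gripper_width: 19.1
t 13.3 shift [ 0.0077  0.1833 -0.0005] roll 0.91 rot [ 1.7996e+02  7.0000e-02 -1.3190e+01] F [-0.  -0.6 -4.2] w 19.1 pos [402.9   6.9 270.4] q6 [ -1.   0. 104.  -0.  76.  13.]
```

```bash
python3 -m pendant '[{"xyz":[0.001,0.03,0],"roll":0.3,"jaw":1},{"xyz":[0.002,0.06,0],"roll":0.6,"jaw":1},{"xyz":[0.004,0.09,0],"roll":0.9,"jaw":1},{"xyz":[0.005,0.12,0],"roll":0.9,"jaw":1},{"xyz":[0.006,0.145,0],"roll":0.9,"jaw":1},{"xyz":[0.007,0.165,0],"roll":0.9,"jaw":1},{"xyz":[0.008,0.178,0],"roll":0.9,"jaw":1},{"xyz":[0.008,0.183,0],"roll":0.9,"jaw":1}]' 45
python3 go.py 494.6 -205 271 -14.1
python3 - <<'E'
from h import *
s=env.state()
for n in("top","side"):
    p,d=env.grab_frame(n);cv2.imwrite(f"pics/{n}4.png",p);np.save(f"pics/{n}4.npy",d)
p=cv2.imread("pics/side4.png");cv2.imwrite("pics/side4c.png",up(p,230,130,190,150,4))
E
```

```text
time_s: 14.3
ee_pos: [369.8, -171.9, 270.6]
ee_rot: [-180.0, 0.0, -14.1]
force: [0.5, 0.4, -4.5]
gripper_width: 19.0
t 14.3 shift [ 0.1291  0.0017 -0.0005] roll -0.01 rot [-1.7997e+02  4.0000e-02 -1.4110e+01] F [ 0.5  0.4 -4.5] w 19.0 pos [ 369.8 -171.9  270.6] q6 [-27.   1. 103.   0.  76. -12.]
```

View pics/side4c.png

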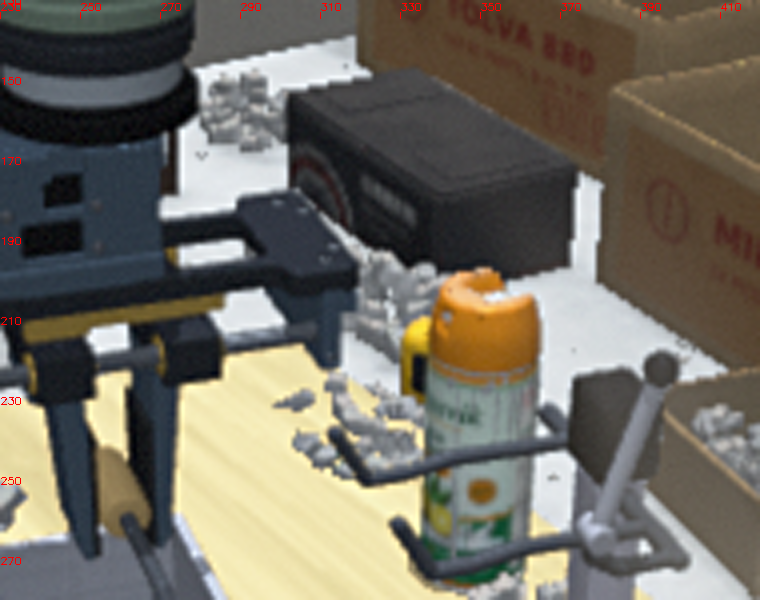

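Side crop: the pail is held upright, with the barrel at (262,250) between the fingers, and the hook and keeper are clear. I'll check the bar's pose relative to the tips before going on.

```bash
python3 - <<'E'
from h import *
for n in("top","side"):
    P=cloud(n,np.load(f"pics/{n}4.npy"));x,y,z=P[...,0],P[...,1],P[...,2];p=cv2.imread(f"pics/{n}4.png");hsv=cv2.cvtColor(p,cv2.COLOR_BGR2HSV)
    ok=(x>300)&(x<440)&(y>-270)&(y<-70)
    r=P[ok&(z>215)&(z<234)];print(n,"rim",len(r),r.mean(0).round(1),cv2.minAreaRect(r[:,:2].astype(np.float32)),np.percentile(r[:,2],[5,50,95]))
    for nm,m in(("left",y>-135),("right",y<-200)):
        b=P[ok&(z>275)&(z<305)&m]
        if len(b):print(n,nm,len(b),b.mean(0).round(1))
    w=P[ok&(z>270)&(z<310)&(hsv[...,1]>90)&(hsv[...,0]<25)]
    if len(w):print(n,"wood",len(w),w.mean(0),np.percentile(w[:,2],[50,95]))
E
```

```text
top rim 296 [ 385.8 -111.   223. ] ((382.129150390625, -117.75714111328125), (56.50917053222656, 101.4613265991211), 67.89688873291016) [219.57913463 223.02169267 226.09894384]
top left 102 [ 382.8 -113.1  290.1]
side rim 1090 [ 363.8 -190.6  223. ] ((368.8189697265625, -175.18414306640625), (166.6058807373047, 96.68075561523438), 75.7411117553711) [215.980857   224.35934323 226.73855616]
side left 1 [ 382.3 -134.3  291.7]
side right 153 [ 353.2 -234.1  289.5]
side wood 196 [ 365.65737629 -183.00018693  297.02857307] [298.57736607 301.23469668]
```

```bash
python3 -m pendant '[{"xyz":[0,0.002,-0.004],"roll":0,"jaw":1},{"xyz":[0.01,0.002,-0.004],"roll":0,"jaw":1},{"xyz":[0.03,0.002,-0.004],"roll":0,"jaw":1},{"xyz":[0.055,0.002,-0.004],"roll":0,"jaw":1},{"xyz":[0.08,0.002,-0.004],"roll":0,"jaw":1},{"xyz":[0.105,0.002,-0.004],"roll":0,"jaw":1},{"xyz":[0.122,0.002,-0.004],"roll":0,"jaw":1},{"xyz":[0.129,0.002,-0.004],"roll":0,"jaw":1}]' 45
python3 go.py 494.6 -205 237 -14.1
python3 - <<'E'
from h import *
for n in("top","side"):
    p,d=env.grab_frame(n);cv2.imwrite(f"pics/{n}5.png",p);np.save(f"pics/{n}5.npy",d)
cv2.imwrite("pics/side5c.png",up(cv2.imread("pics/side5.png"),270,190,160,150,4))
E
```

```text
time_s: 15.4
ee_pos: [496.3, -204.7, 274.3]
ee_rot: [-180.0, 0.0, -14.0]
force: [-0.4, 0.1, -4.1]
gripper_width: 19.2
t 15.4 shift [-0.0016  0.0007  0.0373] roll 0.11 rot [-1.7998e+02  5.0000e-02 -1.3990e+01] F [-0.4  0.1 -4.1] w 19.2 pos [ 496.3 -204.7  274.3] q6 [-24.  13.  88.   0.  79. -10.]
```

View pics/side5c.png

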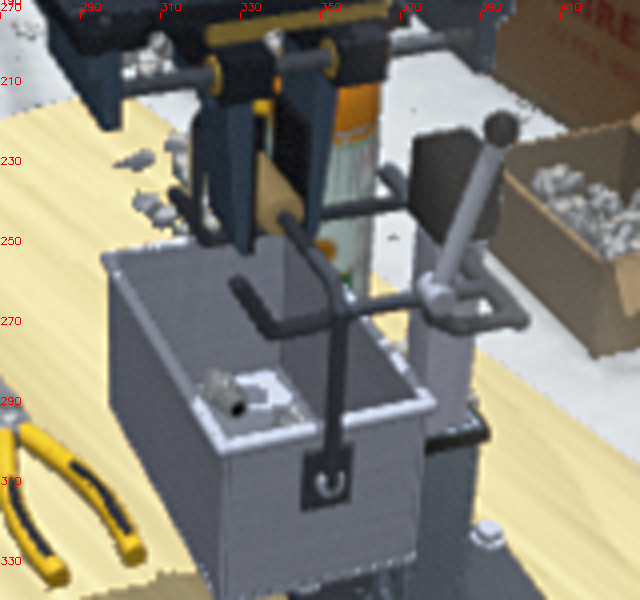

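The prongs pass under the bar and above the rim, with the tips in front of the bar (prong tip at (330,262)), and the pail is upright. Now I'll lower it gently.

```bash
python3 -m pendant '[{"xyz":[-0.001,0,0.005],"roll":0,"jaw":1},{"xyz":[-0.001,0,0.011],"roll":0,"jaw":1},{"xyz":[-0.001,0,0.017],"roll":0,"jaw":1},{"xyz":[-0.001,0,0.023],"roll":0,"jaw":1},{"xyz":[-0.001,0,0.028],"roll":0,"jaw":1},{"xyz":[-0.001,0,0.031],"roll":0,"jaw":1},{"xyz":[-0.001,0,0.033],"roll":0,"jaw":1},{"xyz":[-0.001,0,0.033],"roll":0,"jaw":1}]' 45
python3 go.py 494.6 -205 237 -14.1
```

```text
time_s: 16.5
ee_pos: [494.1, -204.4, 241.8]
ee_rot: [-180.0, 0.0, -14.0]
force: [0.6, 0.5, -4.5]
gripper_width: 19.1
t 16.5 shift [0.0006 0.0005 0.0048] roll 0.07 rot [-1.7999e+02  1.0000e-02 -1.4030e+01] F [ 0.6  0.5 -4.5] w 19.1 pos [ 494.1 -204.4  241.8] q6 [-24.  14.  92.   0.  74. -10.]
```

```bash
python3 -m pendant '[{"xyz":[0,0,0.001],"roll":0,"jaw":1},{"xyz":[0,0,0.002],"roll":0,"jaw":1},{"xyz":[0,0,0.003],"roll":0,"jaw":1},{"xyz":[0,0,0.004],"roll":0,"jaw":1},{"xyz":[0,0,0.0045],"roll":0,"jaw":1},{"xyz":[0,0,0.005],"roll":0,"jaw":1},{"xyz":[0,0,0.005],"roll":0,"jaw":1},{"xyz":[0,0,0.005],"roll":0,"jaw":1}]' 45
python3 go.py 494.6 -205 237 -14.1
```

```text
time_s: 17.5
ee_pos: [494.1, -204.4, 236.9]
ee_rot: [-180.0, -0.0, -14.0]
force: [-0.0, -0.6, -3.7]
gripper_width: 18.8
t 17.5 shift [ 0.0006  0.0005 -0.0001] roll 0.07 rot [-180.     -0.    -14.03] F [-0.  -0.6 -3.7] w 18.8 pos [ 494.1 -204.4  236.9] q6 [-24.  14.  93.   0.  74. -10.]
```

```bash
python3 -m pendant '[{"xyz":[0,0,0.0005],"roll":0,"jaw":1},{"xyz":[0,0,0.001],"roll":0,"jaw":1},{"xyz":[0,0,0.0015],"roll":0,"jaw":1},{"xyz":[0,0,0.002],"roll":0,"jaw":1},{"xyz":[0,0,0.0025],"roll":0,"jaw":1},{"xyz":[0,0,0.003],"roll":0,"jaw":1},{"xyz":[0,0,0.003],"roll":0,"jaw":1},{"xyz":[0,0,0.003],"roll":0,"jaw":1}]' 45
python3 go.py 494.6 -205 237 -14.1
```

```text
time_s: 18.5
ee_pos: [494.1, -204.4, 233.9]
ee_rot: [-180.0, 0.0, -14.0]
force: [0.5, -0.1, -4.3]
gripper_width: 18.9
t 18.5 shift [ 0.0006  0.0005 -0.0031] roll 0.08 rot [-179.99    0.    -14.02] F [ 0.5 -0.1 -4.3] w 18.9 pos [ 494.1 -204.4  233.9] q6 [-24.  14.  93.   0.  73. -10.]
```

```bash
python3 -m pendant '[{"xyz":[0,0,0.0005],"roll":0,"jaw":1},{"xyz":[0,0,0.001],"roll":0,"jaw":1},{"xyz":[0,0,0.0015],"roll":0,"jaw":1},{"xyz":[0,0,0.002],"roll":0,"jaw":1},{"xyz":[0,0,0.0025],"roll":0,"jaw":1},{"xyz":[0,0,0.003],"roll":0,"jaw":1},{"xyz":[0,0,0.003],"roll":0,"jaw":1},{"xyz":[0,0,0.003],"roll":0,"jaw":1}]' 45
python3 go.py 494.6 -205 237 -14.1
python3 - <<'E'
from h import *
for n in("top","side"):
    p,d=env.grab_frame(n);cv2.imwrite(f"pics/{n}6.png",p);np.save(f"pics/{n}6.npy",d)
cv2.imwrite("pics/side6c.png",up(cv2.imread("pics/side6.png"),290,200,140,110,5))
E
```

```text
time_s: 19.5
ee_pos: [494.2, -204.4, 232.2]
ee_rot: [180.0, -0.1, -14.0]
force: [-2.7, 2.1, 5.9]
gripper_width: 18.8
t 19.5 shift [ 0.0005  0.0005 -0.0048] roll 0.07 rot [ 1.7999e+02 -8.0000e-02 -1.4030e+01] F [-2.7  2.1  5.9] w 18.8 pos [ 494.2 -204.4  232.2] q6 [-24.  14.  93.   0.  73. -10.]
```

View pics/side6c.png

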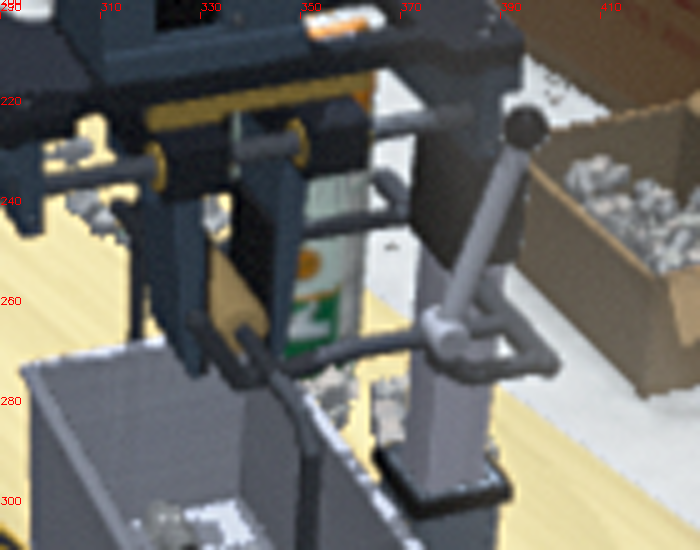

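The bar now rests on the prongs (force reversed to +5.9 N). It crosses the near prong at about (345,270), behind the upturned tip at (332,263). I'll unload, release and rise.

```bash
python3 -m pendant '[{"xyz":[0,0,-0.001],"roll":0,"jaw":1},{"xyz":[0,0,-0.001],"roll":0,"jaw":0.9},{"xyz":[0,0,-0.001],"roll":0,"jaw":0.6},{"xyz":[0,0,-0.001],"roll":0,"jaw":0.5},{"xyz":[0,0,-0.001],"roll":0,"jaw":0.5},{"xyz":[0,0,-0.001],"roll":0,"jaw":0.5},{"xyz":[0,0,-0.001],"roll":0,"jaw":0.5},{"xyz":[0,0,-0.001],"roll":0,"jaw":0.5}]' 30
python3 go.py 494.6 -205 237 -14.1
```

```text
time_s: 20.6
ee_pos: [494.1, -204.4, 231.9]
ee_rot: [-180.0, -0.0, -14.0]
force: [-0.4, -0.5, -1.1]
gripper_width: 45.5
t 20.6 shift [ 0.0006  0.0005 -0.0051] roll 0.07 rot [-180.     -0.    -14.03] F [-0.4 -0.5 -1.1] w 45.5 pos [ 494.1 -204.4  231.9] q6 [-24.  14.  93.   0.  73. -10.]
```

```bash
python3 -m pendant '[{"xyz":[0,0,-0.01],"roll":0,"jaw":0.5},{"xyz":[0,0,-0.03],"roll":0,"jaw":0.5},{"xyz":[0,0,-0.06],"roll":0,"jaw":0.5},{"xyz":[0,0,-0.09],"roll":0,"jaw":0.5},{"xyz":[0,0,-0.12],"roll":0,"jaw":0.6},{"xyz":[0,0,-0.15],"roll":0,"jaw":0.8},{"xyz":[0,0,-0.175],"roll":0,"jaw":1},{"xyz":[0,0,-0.19],"roll":0,"jaw":1}]' 30
python3 go.py 588 -292 420 -14.1
python3 - <<'E'
from h import *
for n in("top","side"):
    p,d=env.grab_frame(n);cv2.imwrite(f"pics/{n}7.png",p);np.save(f"pics/{n}7.npy",d)
P=cloud("side",np.load("pics/side7.npy"));x,y,z=P[...,0],P[...,1],P[...,2]
q=P[(z>330)&(z<360)&(x>500)&(x<600)&(y>-320)&(y<-250)];print(len(q),q.mean(0),q.min(0),q.max(0))
a=up(cv2.imread("pics/side7.png"),290,200,140,150,4)
cv2.imwrite("pics/side7c.png",a)
E
```

```text
time_s: 21.6
ee_pos: [494.2, -204.5, 424.3]
ee_rot: [180.0, -0.2, -14.0]
force: [0.0, 0.5, 0.2]
gripper_width: 9.1
t 21.6 shift [0.1122 0.0622 0.0047] roll 0.07 rot [179.97  -0.18 -14.03] F [0.  0.5 0.2] w 9.1 pos [ 494.2 -204.5  424.3] q6 [-24.  11.  70.   0.  99. -10.]
82 [ 548.53274849 -286.28318189  338.66111548] [ 543.13894409 -291.34045704  330.02134266] [ 557.12312063 -277.08004949  344.83484203]
```

View pics/side7c.png

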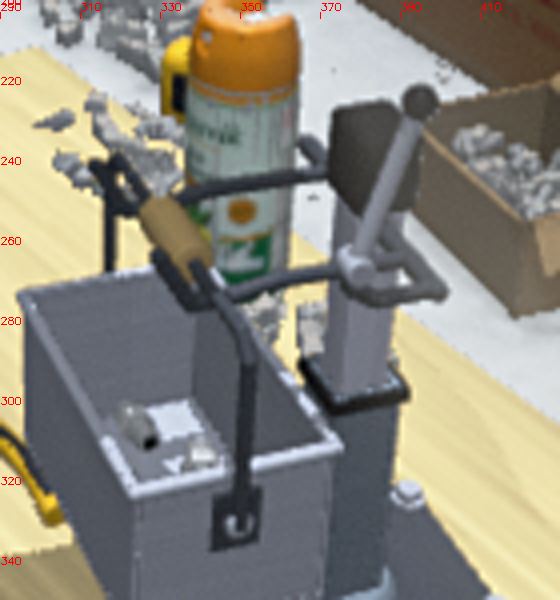

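The pail hangs free and upright on both prongs, with the barrel at (335,257). The keeper is still open with its ball at (393,225). The ball reads about 4.5 mm lower, so the tube has settled onto its button as expected. Next I'll go behind the keeper with the fingers shut.

```bash
python3 -m pendant '[{"xyz":[0.03,0.015,0],"roll":0,"jaw":1},{"xyz":[0.07,0.035,0],"roll":0,"jaw":1},{"xyz":[0.105,0.055,0],"roll":0,"jaw":1},{"xyz":[0.114,0.062,0],"roll":0,"jaw":1},{"xyz":[0.114,0.062,0.02],"roll":0,"jaw":1},{"xyz":[0.114,0.062,0.055],"roll":0,"jaw":1},{"xyz":[0.114,0.062,0.09],"roll":0,"jaw":1},{"xyz":[0.114,0.062,0.108],"roll":0,"jaw":1}]' 30
python3 go.py 588 -292 316 -14.1
```

```text
time_s: 22.7
ee_pos: [588.1, -291.0, 312.0]
ee_rot: [-179.9, 0.2, -14.0]
force: [1.6, 0.6, 0.7]
gripper_width: 0.5
t 22.7 shift [ 0.0001  0.0009 -0.004 ] roll 0.09 rot [-179.93    0.21  -14.01] F [1.6 0.6 0.7] w 0.5 pos [ 588.1 -291.   312. ] q6 [-27.  24.  67.   0.  89. -13.]
```

```bash
python3 -m pendant '[{"xyz":[-0.008,0,0],"roll":0,"jaw":1},{"xyz":[-0.016,0,0],"roll":0,"jaw":1},{"xyz":[-0.023,0,0],"roll":0,"jaw":1},{"xyz":[-0.03,0,0],"roll":0,"jaw":1},{"xyz":[-0.037,0,0],"roll":0,"jaw":1},{"xyz":[-0.044,0,0],"roll":0,"jaw":1},{"xyz":[-0.050,0,0],"roll":0,"jaw":1},{"xyz":[-0.050,0,0],"roll":0,"jaw":1}]' 30
python3 go.py 588 -292 316 -14.1
python3 - <<'E'
from h import *
p,d=env.grab_frame("side");cv2.imwrite("pics/side8.png",p)
cv2.imwrite("pics/side8c.png",up(p,290,180,140,150,4))
E
```

```text
time_s: 23.7
ee_pos: [540.8, -280.0, 314.1]
ee_rot: [-180.0, -0.0, -14.0]
force: [0.3, -0.1, -0.8]
gripper_width: 0.5
t 23.7 shift [ 0.0487  0.0002 -0.0019] roll 0.06 rot [-180.     -0.    -14.04] F [ 0.3 -0.1 -0.8] w 0.5 pos [ 540.8 -280.   314.1] q6 [-28.  19.  74.   0.  87. -14.]
```

View pics/side8c.png

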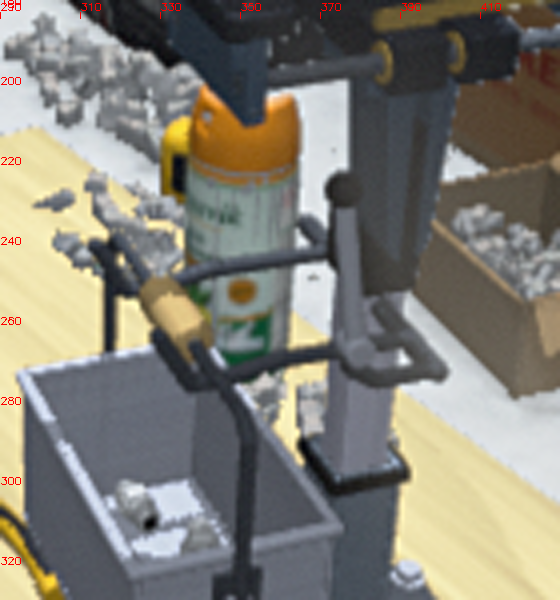

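The keeper's ball, at (374,227), is past upright and falling away from the fingers. I'll back off, retreat upward, and look once more.

```bash
python3 -m pendant '[{"xyz":[0,0,0],"roll":0,"jaw":1},{"xyz":[0,0,0],"roll":0,"jaw":1},{"xyz":[0.01,0,0],"roll":0,"jaw":1},{"xyz":[0.03,0,0],"roll":0,"jaw":1},{"xyz":[0.05,0,0],"roll":0,"jaw":1},{"xyz":[0.05,0,-0.03],"roll":0,"jaw":1},{"xyz":[0.05,0,-0.07],"roll":0,"jaw":1},{"xyz":[0.05,0,-0.11],"roll":0,"jaw":1}]'
python3 -m pendant '[{"xyz":[0,0,-0.01],"roll":0,"jaw":1},{"xyz":[0,0,-0.01],"roll":0,"jaw":1},{"xyz":[0,0,-0.01],"roll":0,"jaw":1},{"xyz":[0,0,-0.01],"roll":0,"jaw":1},{"xyz":[0,0,-0.01],"roll":0,"jaw":1},{"xyz":[0,0,-0.01],"roll":0,"jaw":1},{"xyz":[0,0,-0.01],"roll":0,"jaw":1},{"xyz":[0,0,-0.01],"roll":0,"jaw":1}]'
python3 - <<'E'
from h import *
p,d=env.grab_frame("side");cv2.imwrite("pics/side9.png",p)
cv2.imwrite("pics/side9c.png",up(p,230,200,190,145,4))
t,_=env.grab_frame("top");t0=cv2.imread("pics/top0.png")
for r in((265,280,90,50),(290,175,30,50)): # pliers, can
    u,v,w,h=r;print(np.abs(t[v:v+h,u:u+w].astype(int)-t0[v:v+h,u:u+w]).mean())
E
```

```text
time_s: 24.75
ee_pos: [590.3, -292.2, 424.7]
ee_rot: [-180.0, 0.0, -14.0]
force: [-0.2, 0.9, -0.7]
gripper_width: 0.2
time_s: 25.75
ee_pos: [589.7, -292.2, 434.0]
ee_rot: [-180.0, -0.0, -14.0]
force: [0.7, -0.9, -0.2]
gripper_width: 0.4
9.843703703703703
7.160222222222222
```

View pics/side9c.png

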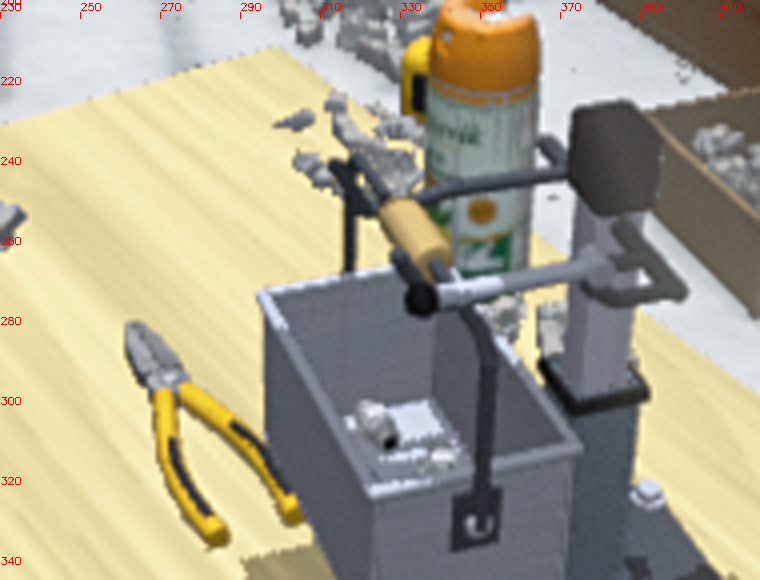

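The keeper is down over the handle with its ball at (334,274), the pail hangs upright, and the pliers and can look the same as at the start. Handing in.

```bash
python3 -c "
from workcell import env
print(env.job_done())"
```

```text
the job is handed in; nothing more can be done
None
```

The job is done and handed in at about 26 s of the 64 s allowed.

**What I did:** I pulled the cap up to the stop, about 38 mm with a reading of about 33 N, and let go. I then hung the pail on both prongs, let go of it, and pushed the keeper forward past upright so it fell shut over the handle.

**Last checks:**
- **Button:** it was seen popped out of the upper hole before the pail was hung. The front of the sleeve is hidden by the pail in later pictures, so I did not see it again. With the pail on, the tube sat about 4.5 mm lower, which fits it settling from the stop onto the button.
- **Pail and keeper:** the last side picture shows the pail hanging upright with the keeper lying across the handle. The arm was well clear and touching nothing.
- **Can and pliers:** the pliers are within about 3 pixels of where they started in the side view, and the can looks unmoved. A simple top-view image difference in those areas was not near zero (7 to 10 grey levels). I put that down to changed shadows and did not look into it further.
- **Seat height:** contact came about 5 mm lower than I had calculated. I found it by lowering slowly until the wrist force reversed, reaching about 6 N.

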